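Switch the seesaw gate of a reed-tube feeder and run the tubes down the other lane

ROBOT

A 7-joint arm with a two-finger parallel gripper is mounted at the origin on the work surface. World frame = base frame: x ahead of the robot, y to its left, z up, the work surface at z = 0. Lengths are in m, angles in rad, forces in N, time in s.
With the tool pointing down it reaches from about 0.4 to 0.85 m from the base axis. Payload 10.4 kg.
Tool frame: the origin (TCP) lies at the centre of the arm's flange, where the gripper is bolted on; the fingertips stand 182 mm ahead of it and the grasp point (between the pads) lies 164 mm ahead of it; z points along the fingers, y is the line along which they close (so a half turn about z gives the same grasp; the last joint's range is limited). The gripper opens to 87 mm and grips with 3 to 60 N. Pads are 19 mm wide; open, the fingers measure 117 mm over their backs; the gripper's body (75 mm by 190 mm) begins 51 mm behind the grasp point.
Start: joints at [1.134, 0.332, -0.065, 1.46, 0.022, 1.35, -0.088], TCP at [0.251, -0.572, 0.405] pointing down, gripper open.
Joint ranges: [-2.6, 2.6], [-0.5, 2.12], [-1.47, 1.34], [0.16, 2.42], [-1.27, 4.41], [0.06, 2.06], [-2.6, 2.6]. Speed limits (rad/s): [2.22, 2.22, 2.79, 2.79, 3.14, 3.14, 3.14].

INTERFACE

Orientations are given as a unit quaternion [x, y, z, w].
In Python, from bench import r, eyes, job gives the robot as it stands. The module is installed in compiled form; this text tells all that it offers.
- The arm moves only by the shell command python3 -m inch 'ROWS' [OPENING] [FORCE]. ROWS is JSON, a list of rows, each a list of 6 numbers: the shift along the tool's x, y, z normalised to -1 to 1, where 1 is 4 cm, then the turn, a rotation vector about the tool's x, y, z normalised to -1 to 1, where 1 is 0.12 rad. In form: [[x, y, z, wx, wy, wz], ...]. A call has exactly 5 rows; each row shifts and turns the commanded pose from where the row before left it, along the tool's axes as they then stand; what a row does not reach is not made up. A row lasts 1/12 s, in which the tool goes at most 41.7 mm and 7.16 degrees, less where a joint would pass 70% of its speed; a pose out of reach is approached as far as the arm can. A call with a number of a shift or a turn outside -1 to 1 is refused whole. A call with a gripper value outside its range is refused whole. OPENING is the gripper command: -1 is shut, 1 is fully open, values between are in proportion, set as the call begins (- or left out, the last holds). The fingers move at their own pace and stop on an object; FORCE is the grip in N (left out, the last holds). Time passes only in rows, so rows that do not move let the fingers close, or fill a call up. It gives the time, the measured TCP pose, the force, the opening and the grip force at its end, in the units of the state.
- r.read_state(): the state, without advancing time (a new reading comes with each control period).
- eyes.camera(name): name is "side" or "top"; returns a dict with "pixels" (420x560x3 uint8, red, green, blue), "fx", "fy", "cx", "cy" (pixels), "extrinsics" (4x4, takes a point from camera to world coordinates). Camera axes: x right, y down, z forward; pixel columns grow to the right and rows downward; lengths in m; the calibration is good to about 2 mm. A picture is of the moment at which its call begins. There is no depth.
- job.close_job(): hands the job in; it is judged then, once.
The state is a dict: "time": time; "joint_positions": joint angles; "joint_vel": joint speeds; "joint_torque": joint torques, N m; "ee_pos": TCP position; "eef_rot": TCP orientation; "ft_force": force on the tool from outside, world axes, zero at the start; "torque": the same for the moment, N m; "width": finger opening in m; "grip_force": force on a finger pad.
Only numpy, scipy, OpenCV 4.12 (cv2) and the standard library are available. Lean on these libraries where they do the work, as an engineer would, in place of code of your own. Each camera call takes 0.05 s, during which the arm holds its last target. There are 200 camera calls.

TASK

The seesaw gate under the tube magazine is set to the wrong pick-up lane. With a fingertip, press down the raised finger pad of the rocker so that the gate tips over onto its other stop, then push the upright tab of the magazine's shutter to the left (as seen from the robot) until the shutter is fully open, so that all three reed tubes roll down the newly chosen lane and come to rest there. Nothing is to be picked up: do not touch the tubes, and leave the loose things on the bench where they are.

Things in the scene. Friction and masses are not known exactly. Their poses are not given: they have to be found in the camera images.
- feeder: Sheet-metal reed-tube feeder, fixed to the bench. Origin on the bench surface under the middle of the gate; x points away from the rocker's side (the front, -x), y to the left, z up. The gate and rocker turn on a shaft along x at z = 80 mm; its front bearing block stands at x = -108 mm (24 mm wide in y, top at z = 92 mm). Only the magazine, tab and rear weight (x = 54 mm, top 150 mm) rise over 120 mm.
- gate (a joint): Tilt of the seesaw gate and rocker (one piece), rad, -0.45 to 0.45, a stop at each end. Positive: left pad up, tubes run to the right (-y) lane. Negative: right pad up, tubes run to the left (+y) lane. Starts at rest on either stop. A brass tumbler weight over the shaft at the rear makes it fall to the nearer stop; less than 1 N on the raised pad tips it.
- left_pad (a point): Middle of the top face of the rocker's left finger pad, a ribbed steel plate 26 mm (x) by 32 mm (y) by 5 mm. The pads lie 130 mm in front (-x) of the feeder's origin, 75 mm to its left and right; the face is about 116 mm above the bench when up and 50 mm when down.
- right_pad (a point): The same point of the rocker's right finger pad.
- shutter (a joint): Travel of the slide shutter under the magazine, m: 0 shut (the tubes rest on it), 0.032 fully open (stop); it slides to the feeder's +y (left), stays where it is left, and takes about 1.5 N to move. The last part of the travel lets the tubes fall.
- shutter_tab (a point): Middle of the top edge of the shutter's upright finger tab, a steel blade 20 mm (x) by 4 mm (y) that rises 50 mm from the shutter to this edge at z = 163.5 mm, 60 mm in front (-x) of the magazine's axis. It moves with the shutter; the space to its right (-y) and left is free.
- magazine_top (a point): Middle of the open top of the upright tube magazine, 192 mm above the bench over the feeder's origin; outside 50 mm (x) by 30 mm (y).
- left_lane (a point): Middle of the floor edge at the end stop of the left (+y) pick-up lane, 143 mm from the feeder's middle. The lane is 50 mm wide over its 14 mm walls; its floor falls outward from z = 63 mm, 33 mm from the middle, to 33 mm at the stop.
- right_lane (a point): The same point of the right (-y) pick-up lane.
- tube1: Lowest of the three reed tubes in the magazine: capped aluminium cylinder, 22 mm diameter, 40 mm long, 18 to 31 g, smooth and polished. Origin at its centre, axis along its x.
- tube2: The middle tube, the same.
- tube3: The top tube, the same; its top starts 183 mm above the bench.
- comb: Bystander: maple harmonica comb, 100 x 27 x 7 mm, lying at the left of the rocker. Origin at the centre of its underside.
- magnet: Bystander: stubby ceramic magnet block, 26 x 20 x 16 mm, in front of the feeder. Origin at the centre of its underside.
- reedplate: Bystander: brass reed plate, 102 x 27 x 2 mm, behind the feeder. Origin at the centre of its underside.
- jar: Bystander: small glass rivet jar, 36 mm diameter, 42 mm high, at the right of the rocker. Origin at the centre of its underside.
- driver: Bystander: screwdriver, 150 mm long, behind the feeder. Origin under its middle.
- cover: Bystander: chromed cover plate, 102 x 27 x 10 mm, at the left or right on the bench. Origin at the centre of its underside.
- loupe: Bystander: black eye loupe, 34 mm diameter, 28 mm high, at the right or left on the bench. Origin at the centre of its underside.
Mind the look-alikes: they are no part of the job. What is shaped like the tube3 but pink, red or yellow is not meant.

How it is judged:
By the outcome, as a careful person would: the job done as asked, in the order asked, and still so for the second after the job is handed in, with the robot touching nothing.
It also fails if it takes over 43 s, if anything falls off the work surface, if the arm or the gripper's body presses on something with over 40 N, if the wrist force passes 120 N, or if a joint passes its speed limit or range.

## Working session

There is one attempt and no reset: what is moved stays moved. The work goes in short steps, Python scripts to look and compute and a shell command to move; the robot and the scene stay as the last step left them, time stands still between calls to the robot, and variables do not carry over. Pictures are saved under pics/ and viewed, at most 10 in all, crops included, and the job is handed in when it is done.

```bash
mkdir -p pics; cat > h.py <<'E'
import numpy as np, cv2, json
from bench import r, eyes, job
def snap(name, out):
    c=eyes.camera(name); cv2.imwrite(f'pics/{out}.png', cv2.cvtColor(c['pixels'],cv2.COLOR_RGB2BGR))
    np.savez(f'pics/{out}.npz', **c); return c
def load(out): return dict(np.load(f'pics/{out}.npz'))
def proj(c,p):
    q=np.linalg.inv(c['extrinsics'])@np.append(p,1); return np.array([c['fx']*q[0]/q[2]+c['cx'], c['fy']*q[1]/q[2]+c['cy']])
def ray(c,u,v,z):
    E=c['extrinsics']; d=E[:3,:3]@[(u-c['cx'])/c['fx'],(v-c['cy'])/c['fy'],1]; o=E[:3,3]
    return o+d*(z-o[2])/d[2]
E
python3 - <<'E'
from h import *
for n in('top','side'):
    c=snap(n,n+'0'); print(n,c['fx'],c['extrinsics'].round(3).tolist())
s=r.read_state(); print(s['time'],s['ee_pos'],s['eef_rot'],s['width'])
E
```

```text
top 463.9195683397706 [[0.016, -0.992, 0.123, 0.453], [-1.0, -0.015, 0.012, -0.014], [-0.011, -0.123, -0.992, 1.239], [0.0, 0.0, 0.0, 1.0]]
side 435.407479594504 [[0.932, -0.236, 0.274, 0.283], [-0.362, -0.647, 0.671, -0.698], [0.019, -0.725, -0.688, 0.838], [0.0, 0.0, 0.0, 1.0]]
0.1 [ 0.25127331 -0.57213633  0.40403354] [ 9.78667366e-01  2.05450167e-01 -1.70808506e-04 -6.21523346e-04] 0.08691605254982245
```

View pics/top0.png

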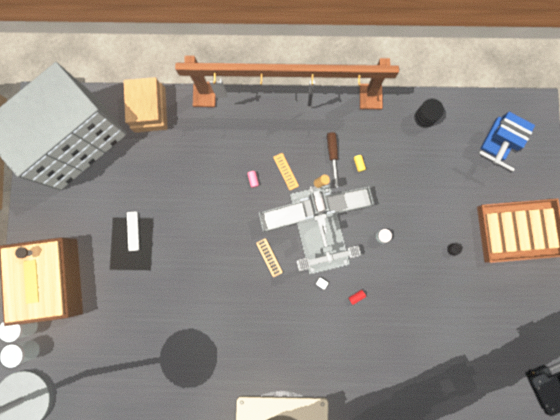

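View pics/side0.png

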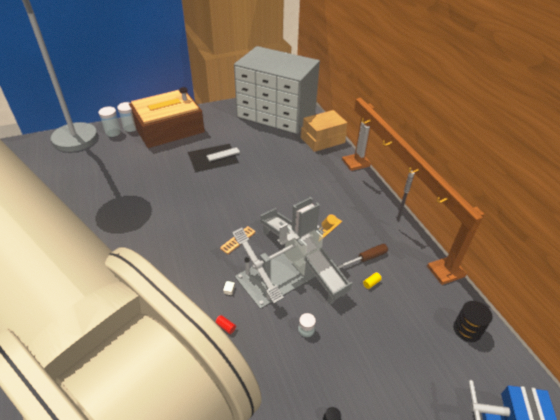

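The top view shows the feeder around (320,220), with its rocker at (328,260) and its lanes running from (262,217) to (373,195). Look-alikes are the pink tube (253,179), the yellow one (360,163) and the red one (358,297). The pads could be confused with the lane ends or the magnet (322,284). I'll check this in a close crop.

```bash
python3 - <<'E'
import cv2,numpy as np
a=cv2.imread('pics/top0.png')[170:300,245:390]; b=cv2.imread('pics/side0.png')[190:310,215:365]
a=cv2.resize(a,None,fx=4,fy=4,interpolation=cv2.INTER_CUBIC); b=cv2.resize(b,None,fx=4,fy=4,interpolation=cv2.INTER_CUBIC)
cv2.imwrite('pics/ca.png',a); cv2.imwrite('pics/cb.png',b)
E
```

```text
(no output)
```

View pics/ca.png

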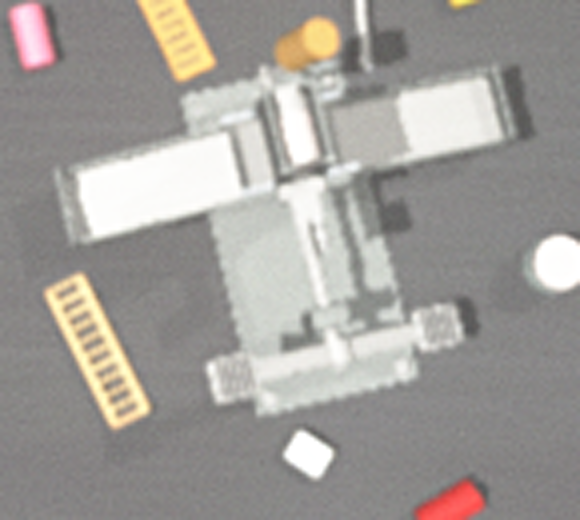

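View pics/cb.png

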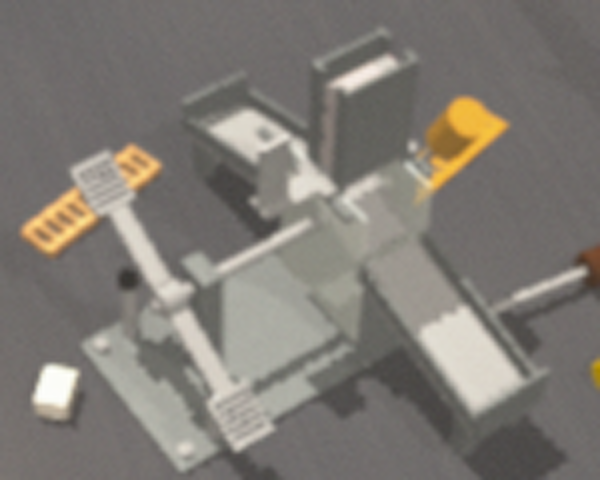

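```bash
cat > fit.py <<'E'
from h import *
from scipy.optimize import least_squares
t,s=load('top0'),load('side0')
C=lambda a,b:(245+a/4-.375,170+b/4-.375); D=lambda a,b:(215+a/4-.375,190+b/4-.375)
for up in('left','right'):
    zl,zr=(.116,.050) if up=='left' else (.050,.116)
    def P(q,l):
        x,y,z=l; c,sn=np.cos(q[2]),np.sin(q[2]); return np.array([q[0]+c*x-sn*y,q[1]+sn*x+c*y,z])
    def res(q):
        L=q[3]; o=[]
        for c,px,l in [(t,C(297,125),(0,0,.188)),(s,D(366,68),(0,0,.192)),(t,C(234,378),(-.13,L,zl)),(t,C(437,326),(-.13,-L,zr)),
                       (s,D(102,182),(-.13,L,zl)),(s,D(240,415),(-.13,-L,zr))]:
            o+=list(proj(c,P(q,l))-px)
        return o
    f=least_squares(res,[.55,-.07,.2,.07]); print(up,f.x.round(4),f.cost.round(2),np.round(f.fun,1))
    q=f.x
    for n,l in dict(lp=(-.13,q[3],zl),rp=(-.13,-q[3],zr),tab=(-.06,0,.1635)).items():
        p=P(q,l); print(n,p.round(4), (proj(t,p)-[245,170])*4,(proj(s,p)-[215,190])*4)
E
python3 fit.py
```

```text
left [ 0.5962 -0.0786  0.2513  0.0679] 2.16 [ 0.8  0.  -0.3 -1.6  0.3 -0.5  0.6 -0.  -0.2 -0.2 -0.4 -0.1]
lp [ 0.4534 -0.0452  0.116 ] [233.82708212 374.47754393] [ 99.55093069 179.81867112]
rp [ 0.4872 -0.1767  0.05  ] [437.98137076 324.46842084] [236.7137047  413.03270921]
tab [ 0.5381 -0.0935  0.1635] [321.03581965 228.86182723] [272.68825744 141.63090725]
right [ 0.5966 -0.0844  0.1616  0.0852] 263.12 [  3.3  -0.1   0.9   0.1  -9.8  -1.1   9.7   1.5  -1.5  11.6  -0.3 -13.6]
lp [ 0.4546 -0.0213  0.05  ] [193.36769112 372.04594771] [ 94.3000912 227.026635 ]
rp [ 0.482  -0.1894  0.116 ] [474.12530009 330.56928648] [237.19912651 359.24013506]
tab [ 0.5374 -0.094   0.1635] [321.92636724 230.15668362] [271.75747026 142.62269438]
```

Left pad up fits to within 2 px, while right pad up is off by more than 10 px. So the raised pad is the left one, at about (0.453, -0.045), side-view pixel (240,235). The tab is at (0.538, -0.0935), side-view pixel (283,225). The crops show the same ribbed pad and upright blade, so the choice holds. Next I'll turn to the feeder's yaw, shut the gripper and travel there.

```bash
cat > d.py <<'E'
# remaining move to tip at feeder coords (x,y,z mm), in row units
import sys; from h import *
from scipy.spatial.transform import Rotation as R
X,Y,W=.5962,-.0786,.2513
s=r.read_state(); Rt=R.from_quat(s['eef_rot']); tip=np.array(s['ee_pos'])+Rt.apply([0,0,.182])
Rf=R.from_euler('z',W); loc=Rf.inv().apply(tip-[X,Y,0])*1000
print('t',round(s['time'],2),'tip mm',loc.round(1),'F(feeder)',Rf.inv().apply(s['ft_force']).round(1),'w',round(s['width'],3))
want=Rf*R.from_quat([1,0,0,0]); print('turn',((Rt.inv()*want).as_rotvec()/.12).round(2))
if len(sys.argv)>3:
    g=Rf.apply(np.array(list(map(float,sys.argv[1:4])))/1000)+[X,Y,0]
    print('units(aligned)',(want.inv().apply(g-tip)/.04).round(2),'units(now)',(Rt.inv().apply(g-tip)/.04).round(2))
E
python3 d.py -130 68 150
python3 -m inch '[[0,0,0,0,0,0.68],[0,0,0,0,0,0.68],[0.54,-0.77,0,0,0,0],[0.54,-0.77,0,0,0,0],[0.54,-0.77,0,0,0,0]]' -1
python3 -m inch '[[0.54,-0.77,0,0,0,0],[0.54,-0.77,0,0,0,0],[0.54,-0.77,0,0,0,0],[0.54,-0.77,0,0,0,0],[0.54,-0.77,0,0,0,0]]'
python3 d.py -130 68 150
```

```text
t 0.1 tip mm [-456.9 -392.   222. ] F(feeder) [-0.8 -0.1  0.5] w 0.087
turn [-0.01  0.    1.35]
units(aligned) [  8.17 -11.5    1.8 ] units(now) [  9.93 -10.02   1.81]
time: 0.52
ee_pos: [0.2912, -0.4654, 0.404]
eef_rot: [0.992, 0.124, -0.0, -0.0]
ft_force: [1.5, 0.7, 1.0]
width: 0.0612
grip_force: 0.0
time: 0.93
ee_pos: [0.3578, -0.2888, 0.4046]
eef_rot: [0.992, 0.125, -0.0, 0.0]
ft_force: [1.0, 0.0, 0.5]
width: 0.0283
grip_force: 0.0
t 0.93 tip mm [-283.3 -144.3  222.6] F(feeder) [ 0.9 -0.2  0.5] w 0.028
turn [ 0.    0.   -0.01]
units(aligned) [ 3.83 -5.31  1.81] units(now) [ 3.83 -5.31  1.81]
```

```bash
python3 -m inch '[[0.55,-0.76,0,0,0,0],[0.55,-0.76,0,0,0,0],[0.55,-0.76,0,0,0,0],[0.55,-0.76,0,0,0,0],[0.55,-0.76,0,0,0,0]]' >/dev/null
python3 -m inch '[[0.55,-0.76,0.2,0,0,0],[0.55,-0.76,0.4,0,0,0],[0,0,0.6,0,0,0],[0,0,0.6,0,0,0],[0,0,0,0,0,0]]' >/dev/null
python3 - <<'E'
from h import *
a=snap('top','t1')['pixels'][170:320,245:390]; b=snap('side','s1')['pixels'][170:310,195:335]
o=np.hstack([cv2.resize(a,(400,414),interpolation=2),cv2.resize(b,(400,414),interpolation=2)]); cv2.imwrite('pics/c1.png',o[:,:,::-1])
E
python3 d.py -130 68 150
```

```text
t 1.87 tip mm [-130.2   66.6  150.7] F(feeder) [ 0.1 -0.4  0.8] w 0.001
turn [-0.01  0.01 -0.01]
units(aligned) [ 0.01 -0.04  0.02] units(now) [ 0.01 -0.04  0.02]
```

View pics/c1.png

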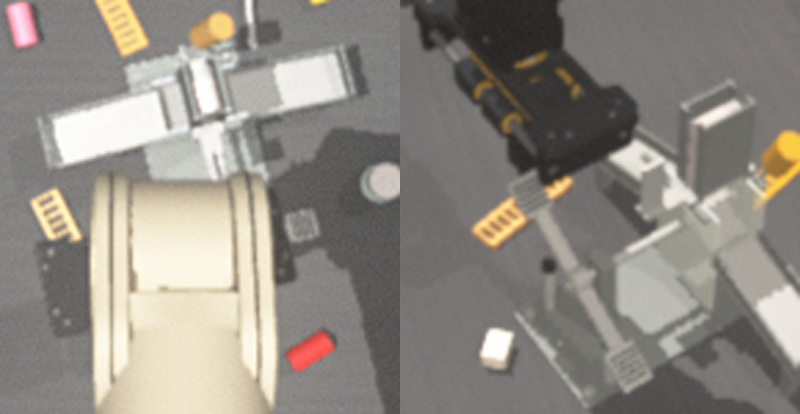

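The gripper is over the left pad, which lies at crop pixel (530,192). Both views show the body clear of the magazine and the tab. Pressing down now.

```bash
python3 -m inch '[[0,-0.06,0.3,0,0,0],[0,0,0.25,0,0,0],[0,0,0.2,0,0,0],[0,0,0.15,0,0,0],[0,0,0.15,0,0,0]]' >/dev/null
python3 d.py -130 70 65
python3 -m inch '[[0,0,0.15,0,0,0],[0,0,0.15,0,0,0],[0,0,0.15,0,0,0],[0,0,0.15,0,0,0],[0,0,0.15,0,0,0]]' >/dev/null
python3 d.py -130 70 60
```

```text
t 2.28 tip mm [-129.5   68.6  108.7] F(feeder) [0.3 0.5 0.5] w 0.001
turn [ 0.   -0.   -0.01]
units(aligned) [-0.01 -0.03  1.09] units(now) [-0.01 -0.03  1.09]
t 2.7 tip mm [-129.7   69.    78.2] F(feeder) [ 0.5  0.1 -0.1] w 0.0
turn [ 0.   -0.   -0.01]
units(aligned) [-0.01 -0.03  0.45] units(now) [-0.01 -0.03  0.45]
```

```bash
python3 -m inch '[[0,0,0.15,0,0,0],[0,0,0.15,0,0,0],[0,0,0.1,0,0,0],[0,0,0,0,0,0],[0,0,0,0,0,0]]' >/dev/null
python3 d.py
python3 -m inch '[[0,0,-0.5,0,0,0],[0,0,-0.7,0,0,0],[0,0,-0.9,0,0,0],[0,0,-0.8,0,0,0],[0,0,0,0,0,0]]' >/dev/null
python3 - <<'E'
from h import *
a=snap('top','t2')['pixels'][170:320,245:390]; b=snap('side','s2')['pixels'][170:310,195:335]
o=np.hstack([cv2.resize(a,(400,414),interpolation=2),cv2.resize(b,(400,414),interpolation=2)]); cv2.imwrite('pics/c2.png',o[:,:,::-1])
E
python3 d.py -60 -30 180
```

```text
t 3.12 tip mm [-129.7   69.    62.6] F(feeder) [-0.2 -0.2 -0.1] w 0.001
turn [-0.  0. -0.]
t 3.63 tip mm [-128.8   68.6  180.2] F(feeder) [ 0.   0.8 -0.4] w 0.0
turn [ 0.02 -0.02 -0.01]
units(aligned) [1.72 2.46 0.01] units(now) [1.72 2.46 0.02]
```

View pics/c2.png

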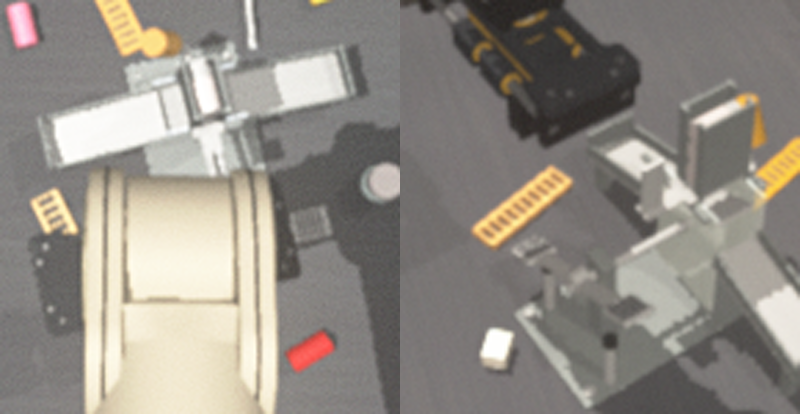

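The gate has tipped over. The left pad is down (crop ~(535,250)), the right pad is up (~(630,305)) and the brass weight has swung to the left. The tubes are still in the magazine. Next I'll go to the right side of the tab.

```bash
python3 -m inch '[[0,0.85,0,0,0,0],[0.2,0.9,0,0,0,0],[0.5,0.9,0,0,0,0],[0.8,0,0,0,0,0],[0.22,0,0,0,0,0]]' >/dev/null
python3 -m inch '[[0,0,0,0,0,0],[0,0,0.3,0,0,0],[0,0,0.4,0,0,0],[0,0,0.3,0,0,0],[0,0,0,0,0,0]]' >/dev/null
python3 - <<'E'
from h import *
a=snap('top','t3')['pixels'][170:320,245:390]; b=snap('side','s3')['pixels'][170:310,215:355]
o=np.hstack([cv2.resize(a,(400,414),interpolation=2),cv2.resize(b,(400,414),interpolation=2)]); cv2.imwrite('pics/c3.png',o[:,:,::-1])
E
python3 d.py -60 -18 140
```

```text
t 4.57 tip mm [-61.9 -36.9 138.3] F(feeder) [ 0.8 -0.   0.5] w 0.0
turn [-0.    0.01 -0.01]
units(aligned) [ 0.05 -0.47 -0.04] units(now) [ 0.05 -0.47 -0.04]
```

View pics/c3.png

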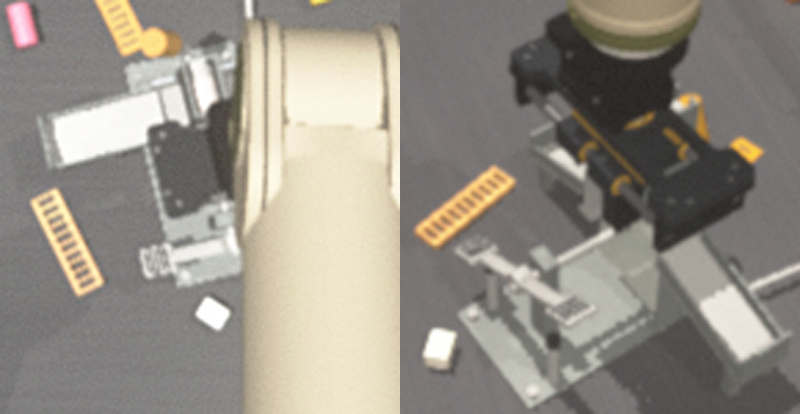

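The side view shows the fingers (~(625,210)) to the right of the tab (~(593,195)), and the right pad is up at (572,308). Pushing left now.

```bash
python3 -m inch '[[0.04,-0.2,0,0,0,0],[0,-0.2,0,0,0,0],[0,-0.2,0,0,0,0],[0,-0.2,0,0,0,0],[0,-0.15,0,0,0,0]]' >/dev/null; python3 d.py
python3 -m inch '[[0,-0.1,0,0,0,0],[0,-0.1,0,0,0,0],[0,-0.05,0,0,0,0],[0,0,0,0,0,0],[0,0,0,0,0,0]]' >/dev/null; python3 d.py -60 15 140
```

```text
t 4.98 tip mm [-58.9   2.  139.3] F(feeder) [-0.4 -1.7  1.1] w 0.001
turn [ 0.01 -0.01  0.  ]
t 5.4 tip mm [-59.5  11.  138.6] F(feeder) [0.1 0.6 0. ] w 0.0
turn [-0.    0.   -0.01]
units(aligned) [-0.01 -0.1  -0.04] units(now) [-0.01 -0.1  -0.04]
```

```bash
python3 -m inch '[[0,-0.05,0,0,0,0],[0,-0.05,0,0,0,0],[0,-0.04,0,0,0,0],[0,0,0,0,0,0],[0,0,0,0,0,0]]' >/dev/null; python3 d.py
python3 - <<'E'
from h import *
b=snap('side','s4')['pixels'][170:310,215:355]
a=snap('top','t4')['pixels'][170:320,245:390]
o=np.hstack([cv2.resize(a,(400,414),interpolation=2),cv2.resize(b,(400,414),interpolation=2)]); cv2.imwrite('pics/c4.png',o[:,:,::-1])
E
```

```text
t 5.82 tip mm [-59.3  16.7 138.7] F(feeder) [ 0.6  0.4 -0.8] w 0.001
turn [-0.  0. -0.]
```

View pics/c4.png

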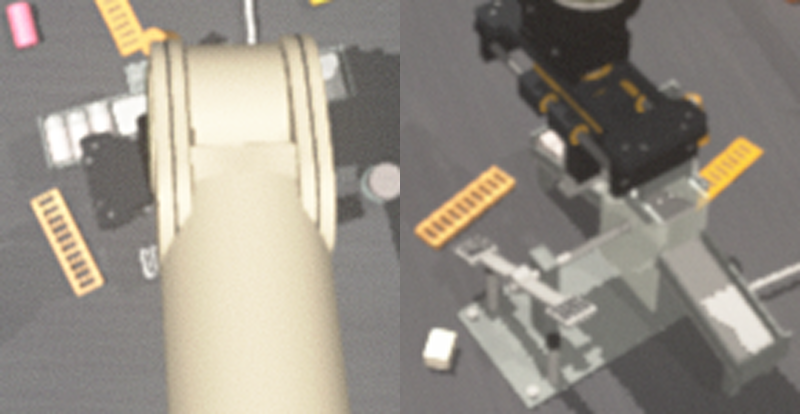

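The top view shows three white tubes side by side in the left lane (crop (55,140), (90,128), (125,115)). I'll push gently until the shutter's stop shows up in the force.

```bash
python3 -m inch '[[0,-0.03,0,0,0,0],[0,-0.03,0,0,0,0],[0,0,0,0,0,0],[0,0,0,0,0,0],[0,0,0,0,0,0]]' >/dev/null; python3 d.py
python3 -m inch '[[0,-0.03,0,0,0,0],[0,-0.03,0,0,0,0],[0,0,0,0,0,0],[0,0,0,0,0,0],[0,0,0,0,0,0]]' >/dev/null; python3 d.py
```

```text
t 6.33 tip mm [-59.3  19.  138.8] F(feeder) [ 0.7 -0.9  0.4] w 0.0
turn [ 0.   -0.   -0.01]
t 6.75 tip mm [-59.3  19.4 138.9] F(feeder) [ 2.2 -6.3 -2.5] w 0.0
turn [ 0.02 -0.01 -0.02]
```

The tip has stalled at y≈19 mm with 6 N of reaction, so the shutter is on its stop. Backing off to the right, then up and away.

```bash
python3 -m inch '[[0,0.2,0,0,0,0],[0,0.3,0,0,0,0],[0,0.3,-0.3,0,0,0],[0,0,-0.8,0,0,0],[0,0,-0.8,0,0,0]]' >/dev/null
python3 -m inch '[[0,0,-0.8,0,0,0],[-0.8,0.4,0,0,0,0],[-0.8,0.5,0,0,0,0],[-0.8,0.5,0,0,0,0],[-0.8,0.5,0,0,0,0]]' >/dev/null
python3 -m inch '[[-0.7,0.6,0,0,0,0],[-0.5,0.8,0,0,0,0],[-0.4,0.8,0,0,0,0],[-0.4,0.8,0,0,0,0],[0,0,0,0,0,0]]' >/dev/null
python3 d.py
python3 - <<'E'
from h import *
b=snap('side','s5')['pixels'][170:310,215:355]
a=snap('top','t5')['pixels'][170:320,245:390]
o=np.hstack([cv2.resize(a,(400,414),interpolation=2),cv2.resize(b,(400,414),interpolation=2)]); cv2.imwrite('pics/c5.png',o[:,:,::-1])
c=load('s5')
import fit
f=fit.least_squares
q=[.5962,-.0786,.2513]
for y in(0,.032):
    co,sn=np.cos(q[2]),np.sin(q[2]); p=[q[0]-co*.06-sn*y,q[1]-sn*.06+co*y,.1635]; u=proj(c,p); print('tab',y,400+(u[0]-215)*2.857,(u[1]-170)*2.957)
E
```

```text
t 8.0 tip mm [-273.2 -212.8  246.2] F(feeder) [ 0.4  0.1 -0.9] w 0.0
turn [ 0.01  0.02 -0.08]
left [ 0.5962 -0.0786  0.2513  0.0679] 2.16 [ 0.8  0.  -0.3 -1.6  0.3 -0.5  0.6 -0.  -0.2 -0.2 -0.4 -0.1]
lp [ 0.4534 -0.0452  0.116 ] [233.82708212 374.47754393] [ 99.55093069 179.81867112]
rp [ 0.4872 -0.1767  0.05  ] [437.98137076 324.46842084] [236.7137047  413.03270921]
tab [ 0.5381 -0.0935  0.1635] [321.03581965 228.86182723] [272.68825744 141.63090725]
right [ 0.5966 -0.0844  0.1616  0.0852] 263.12 [  3.3  -0.1   0.9   0.1  -9.8  -1.1   9.7   1.5  -1.5  11.6  -0.3 -13.6]
lp [ 0.4546 -0.0213  0.05  ] [193.36769112 372.04594771] [ 94.3000912 227.026635 ]
rp [ 0.482  -0.1894  0.116 ] [474.12530009 330.56928648] [237.19912651 359.24013506]
tab [ 0.5374 -0.094   0.1635] [321.92636724 230.15668362] [271.75747026 142.62269438]
tab 0 594.7491896441452 163.8500627519862
tab 0.032 570.3970436968231 138.45434360934826
```

View pics/c5.png

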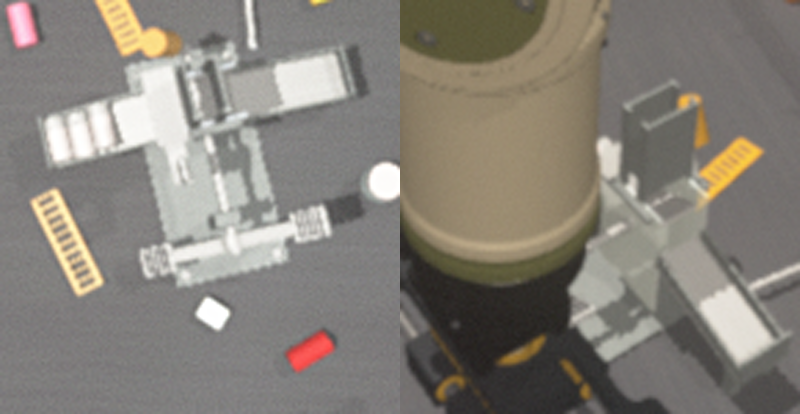

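All three tubes rest at the end of the left lane (crop (57,137), (80,130), (103,125)). The magazine is empty, the shutter is over to the left (tab ~(182,165)) and the right pad is up. The loose things in view haven't moved. Handing in.

```bash
python3 -c "
from h import *
print(job.close_job())"
```

```text
the job is handed in; nothing more can be done
None
```

The job is handed in: I tipped the gate to the left lane and pushed the shutter left to its stop, and all three tubes rolled down and now rest in the left lane; the robot is clear and the loose things I could see are where they were.

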